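Show the mark under a moulded tray to the inspection camera with a hand mirror

TASK

Pick up the inspection mirror by its handle and hold it, face up, under the tray in the camera stand: its face centred straight below the mark on the tray's underside, where the camera's line of sight passes, and angled so that the camera sees the mark in the mirror. Finish while still holding it there by the handle, steady and clear of everything else. Do not bump the stand, its camera or the tray, and leave the other things on the bench where they are.

Things in the scene. Friction and masses are not known exactly. Their poses are not given: they have to be found in the camera images.
- mirror: Hand inspection mirror, 140 g, lying face up on the bench: straight black handle 130 x 20 wide x 18 mm high, thin steel neck, round mirror in a dark shell 74 mm across, 6.5 thick; 252 long in all. Origin: middle of the handle's underside (handle x -65 to +65); x along the handle to the mirror, y across, z square out of the reflecting face. Handle and face are parallel.
- mirror_face (a point): Centre of the mirror's reflecting face (glass 70 mm across), 150 mm ahead of the handle's middle along the mirror's x and 12.5 mm above its underside; same axes as the mirror.
- stand: Fixed stand: plate 180 x 420 x 12 mm (x -60..120, y -340..80), column d 22 at x 60, y -300, 297 tall, with the camera, and a fork nest: posts at x 82..102, y -40 and +40, a stop bar on top to 167 high; prongs 12 mm square at y -40, +40 out to x -54, undersides 143 up. Below it is free, open to -x, +y, -y. Origin on the bench plumb below the mark; z up, x from the open front to the posts.
- lens (a point): Front of the camera's lens (44 mm thick), at x 0, y -216.5, z 200 mm of the stand; the camera body runs 112 mm on outward and up. It looks along the stand's +y and 30 degrees down; its line of sight passes plumb below the mark, 80 mm beneath it (75 mm above the bench, 250 mm from the lens).
- tray: White moulded tray, open on top, 120 x 110 x 28 mm, 180 g, lying loose and level in the fork nest, its flat underside 155 mm above the bench; rim 126 x 116. Upturned prong tips and lugs around it reach 163 mm. Origin: centre of the underside, at x +15, y 0 of the stand; axes as the stand's.
- mark (a point): The mark: a ring with a cross, 18 mm across, printed on the tray's underside on its middle line, 45 mm from its front (-x) edge and 15 mm ahead of its centre; it looks straight down. Not visible from above.
- magnifier: Bystander: hand magnifier lying on the bench, clear lens in a black ring 92 mm across and 12 mm high, black handle 105 mm long. Origin: under the lens centre; the handle points to -x.
- pen: Bystander: marker pen 121 x 14 x 14 mm lying on the bench; origin under its barrel, x along it.
- cap: Bystander: round white moulded cap, 48 mm across, 26 mm high; origin at the centre of its underside.
There are look-alikes about, which are no part of the job. There is more than one size of the tray; the job needs the smallest.

How it is judged:
By the outcome, as a careful person would: the job done as asked, in the order asked, and still so for the second after the job is handed in, while the arm keeps its last pose, push and grip.
It also fails if it takes over 32 s, if anything falls off the work surface, if the arm or the gripper's body presses on something with over 40 N, if the wrist force passes 120 N, or if a joint passes its speed limit or range.

ROBOT

A 6-joint arm with a two-finger parallel gripper is mounted at the origin on the work surface. World frame = base frame: x ahead of the robot, y to its left, z up, the work surface at z = 0. Lengths are in m, angles in rad, forces in N, time in s.
With the tool pointing down it reaches from about 0.35 to 0.775 m from the base axis. Payload 7.3 kg.
Tool frame: the origin (TCP) lies at the very end of the fingers, on their centre line; the grasp point (between the pads) lies 19 mm behind it (robot.pinch_z is the distance from the TCP to the grasp point, in m); z points along the fingers, y is the line along which they close (so a half turn about z gives the same grasp; the last joint's range is limited). The gripper opens to 92 mm and grips with 3 to 60 N. Pads are 19 mm wide; open, the fingers measure 130 mm over their backs; the gripper's body (75 mm by 190 mm) begins 47 mm behind the grasp point.
Start: joints at [1.019, 0.342, 1.524, -0, 1.275, -0.146], TCP at [0.207, 0.482, 0.227] pointing down, gripper open.
Joint ranges: [-2.53, 2.53], [-0.77, 2.02], [0.04, 2.7], [-1, 4.14], [0.28, 2.66], [-3.11, 3.11]. Speed limits (rad/s): [2.57, 2.57, 3.14, 3.14, 3.14, 3.14].

INTERFACE

Orientations are given as [roll, pitch, yaw] about the fixed x, y, z axes, in that order (R = Rz(yaw) Ry(pitch) Rx(roll)).
In Python, from cell import robot gives the robot as it stands.
- The arm moves only by the tool move_arm, never from a script. Its argument "motion" is a list of rows, each a list of 6 numbers: the shift along the tool's x, y, z in units of 0.1 m (1.0 is 0.1 m), then the turn, a rotation vector about the tool's x, y, z in units of pi rad (1.0 is pi rad). In form: [[dx, dy, dz, rx, ry, rz], ...]. A call has 1 to 12 rows; each row is the pose to reach, as a shift and turn from the pose commanded when the call began, along the tool's axes at that moment, turning the shorter way round; what a row does not reach only later rows make up. A row lasts 1/8 s, in which the tool goes at most 62.5 mm and 10.7 degrees, less where a joint would pass 70% of its speed; a pose out of reach is approached as far as the arm can. A call with a number of a shift or a turn outside -1 to 1 is refused whole. A call with a gripper value outside its range is refused whole. "fingers" is the opening, from -1 (shut) to 1 (fully open), set as the call begins (left out, the last holds). The fingers move at their own pace and stop on an object; "newtons" is the grip in N (left out, the last holds). Time passes only in rows, so rows that repeat a pose let the fingers close. It gives the time, the measured TCP pose, the force, the opening and the grip force at its end, in the units of the state.
- robot.observe(): the state, without advancing time (a new reading comes with each control period).
- robot.read_camera(name): name is "side" or "top"; returns a dict with "image" (420x560x3 uint8, red, green, blue), "range_z" (420x560 float32, m along the optical axis (not along the pixel's ray), 0 where there is no reading), "vfov" (degrees; the focal length in pixels is half the picture's height over the tangent of half this angle, whatever the lens; pixels are square), "cx", "cy" (the principal point, pixels), "extrinsics" (4x4, takes a point from camera to world coordinates). Camera axes: x right, y up, looking along -z (the intrinsics and any distortion apply to the point x, -y, -z); pixel columns grow to the right and rows downward; lengths in m; the calibration is good to about 2 mm. A picture is of the moment at which its call begins.
- robot.hand_in(): hands the job in; it is judged then, once.
The state is a dict: "time": time; "qpos": joint angles; "qvel": joint speeds; "joint_efforts": joint torques, N m; "tool_pos": TCP position; "tool_rot": TCP orientation; "contact_force": force on the tool from outside, world axes, zero at the start; "torque": the same for the moment, N m; "opening": finger opening in m; "grip_force": force on a finger pad.
Only numpy, scipy, OpenCV 4.12 (cv2) and the standard library are available. Lean on these libraries where they do the work, as an engineer would, in place of code of your own. Each camera call takes 0.05 s, during which the arm holds its last target. There are 200 camera calls.

## Working session

There is one attempt and no reset: what is moved stays moved. The work goes in short steps, Python scripts to look and compute and a tool call to move; the robot and the scene stay as the last step left them, time stands still between calls to the robot, and variables do not carry over. Pictures are saved under pics/ and viewed, at most 10 in all, crops included, and the job is handed in when it is done.

Besides the shell and the picture viewer there is one more tool, called after "Emit:" by a JSON object that holds its "method" and its "body". move_arm: Moves the arm, as the interface text tells. Shifts and turns lie within -1 to 1; 1 stands for 0.1 m of shift or pi rad of turn. Its arguments: {"type":"object","properties":{"motion":{"type":"array"},"fingers":{"type":"number"},"newtons":{"type":"number"}},"required":["motion"]}

```bash
mkdir -p pics; ls
cat > h.py <<'E'
import numpy as np,cv2
from cell import robot
from scipy.spatial.transform import Rotation as R
def cam(n):
    c=robot.read_camera(n); c['f']=210/np.tan(np.radians(c['vfov'])/2); return c
def ray(c,u,v):
    d=np.array([(u-c['cx'])/c['f'],-(v-c['cy'])/c['f'],-1.]);E=np.array(c['extrinsics']);return E[:3,3],E[:3,:3]@d
def onz(c,u,v,z):
    o,d=ray(c,u,v);return o+d*(z-o[2])/d[2]
def pt(c,u,v):
    o,d=ray(c,u,v);return o+d*c['range_z'][int(v),int(u)]
def cloud(c):
    v,u=np.mgrid[:420,:560];d=np.stack([(u-c['cx'])/c['f'],-(v-c['cy'])/c['f'],-np.ones(u.shape)],-1);E=np.array(c['extrinsics'])
    return E[:3,3]+(d*c['range_z'][...,None])@E[:3,:3].T
E
python3 - <<'E'
from h import *
for n in('top','side'):
    c=cam(n);cv2.imwrite(f'pics/{n}0.png',c['image'][...,::-1]);print(n,c.keys(),c['f'],c['cx'],c['cy'],np.round(c['extrinsics'],3).tolist())
    np.savez(f'{n}0.npz',**{k:c[k] for k in('image','range_z','f','cx','cy','extrinsics')})
E
```

```text
pics
top dict_keys(['image', 'range_z', 'vfov', 'cx', 'cy', 'extrinsics', 'f']) 456.8648855072599 275.5159453269298 204.5951816119803 [[0.007, 0.985, -0.17, 0.266], [-1.0, 0.009, 0.013, -0.047], [0.014, 0.17, 0.985, 1.476], [0.0, 0.0, 0.0, 1.0]]
side dict_keys(['image', 'range_z', 'vfov', 'cx', 'cy', 'extrinsics', 'f']) 491.8710634457185 272.4761040552138 208.20067040614904 [[0.895, 0.283, -0.344, 0.009], [-0.445, 0.586, -0.677, -0.954], [0.01, 0.759, 0.651, 1.014], [0.0, 0.0, 0.0, 1.0]]
```

View pics/top0.png

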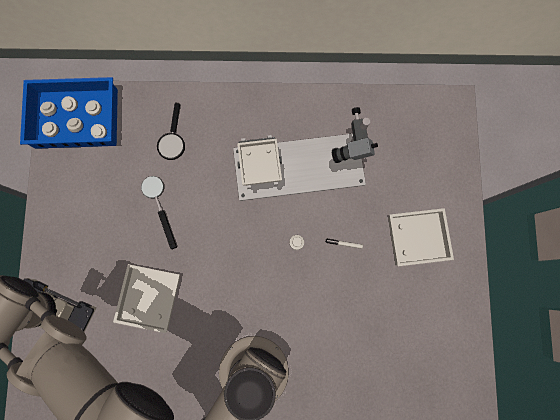

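View pics/side0.png

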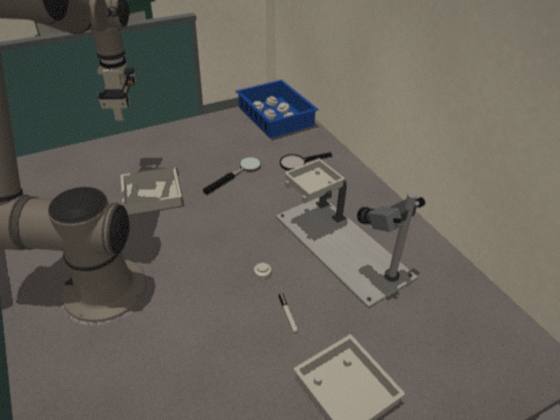

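Run:
```python
from h import *
c=dict(np.load('top0.npz'));P=cloud(c);im=c['image'].astype(int);g=im.mean(2);z=P[...,2]
def box(u0,u1,v0,v1):
    m=np.zeros(g.shape,bool);m[v0:v1,u0:u1]=1;return m
def rect(m,h,name):
    n,l,s,_=cv2.connectedComponentsWithStats(m.astype(np.uint8));k=1+s[1:,4].argmax();v,u=np.where(l==k)
    q=np.array([onz(c,a,b,h)[:2] for a,b in zip(u,v)],np.float32);print(name,len(q),'mean',q.mean(0).round(4),cv2.minAreaRect(q*1000));return q
q=rect(box(150,185,205,252)&(g<60),.012,'handle')
w,V=np.linalg.eigh(np.cov(q.T));print('axis',V[:,1],np.degrees(np.arctan2(V[1,1],V[0,1])))
f=rect(box(138,168,172,202)&(g>165),.0125,'face')
d=f.mean(0)-q.mean(0);print('dir',np.degrees(np.arctan2(d[1],d[0])),np.linalg.norm(d))
t=rect(box(225,300,120,200)&(z>.145)&(z<.21),.183,'trayz')
rect(box(225,300,130,195)&(g>195)&(z>.14),.183,'traybright')
p=rect(box(225,372,120,205)&(z>.006)&(z<.018),.012,'plate')
print('z bench',np.median(z[box(60,120,180,240)]),'handle z',np.median(z[240:246,168:174]),z[240:244,170:173])
print('plate z',np.median(z[150:180,295:325]),'tray floor z',np.median(z[155:170,255:270]))
print(robot.observe()['tool_rot'])
for n,b in(('tray',(220,310,120,210)),):
  pass
a=cv2.resize(c['image'][100:270,130:390],(780,510),interpolation=cv2.INTER_CUBIC);cv2.imwrite('pics/zoom.png',a[...,::-1])
```

```text
handle 278 mean [0.4351 0.2815] ((436.2027587890625, 281.3472595214844), (129.60301208496094, 23.014217376708984), 21.43489646911621)
axis [-0.92790667 -0.37281257] -158.11081928849975
face 338 mean [0.5753 0.3382] ((576.4010009765625, 337.53448486328125), (66.83138275146484, 64.96769714355469), 2.7929744720458984)
dir 22.028183 0.1512742
trayz 1843 mean [ 0.6179 -0.0144] ((617.12353515625, -14.407379150390625), (152.0915069580078, 128.43484497070312), 7.54557466506958)
traybright 251 mean [ 0.6154 -0.0059] ((617.7816162109375, -14.31573486328125), (123.77581787109375, 114.50409698486328), 7.683155536651611)
plate 4325 mean [ 0.64   -0.1681] ((647.922119140625, -139.7991485595703), (187.8875732421875, 423.00311279296875), 8.188981056213379)
z bench 0.0002847836564034978 handle z 0.01889024644200732 [[0.02154087 0.02309137 0.02109932]
 [0.01423369 0.02353533 0.02134469]
 [0.0207295  0.01811188 0.01761489]
 [0.02255753 0.0206921  0.01959412]]
plate z 0.012095943805393361 tray floor z 0.1582090157287841
[-3.14024684e+00 -2.03335254e-04  2.73583664e+00]
```

View pics/zoom.png

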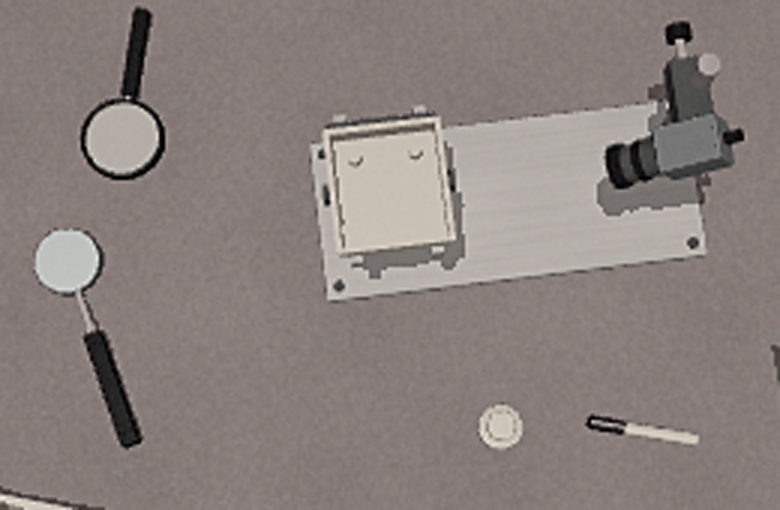

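```bash
cat >> h.py <<'E'
from scipy.spatial.transform import Slerp
def down(yaw,tilt=0): # tool pointing down, tool x along yaw; tilt: turn about stand-like x axis
    return R.from_euler('z',yaw,degrees=True)*R.from_euler('x',180,degrees=True)
def plan(pos,rot,n,p0=None,r0=None):
    s=robot.observe()
    p0=np.array(s['tool_pos']) if p0 is None else p0; r0=R.from_euler('xyz',s['tool_rot']) if r0 is None else r0
    sl=Slerp([0,1],R.concatenate([r0,rot])); pos=np.array(pos)
    for i in range(n):
        a,b=i/n,(i+1)/n; ra=sl(a)
        print('call',i,np.round(ra.inv().apply((pos-p0)*(b-a))*10,3),np.round((ra.inv()*sl(b)).as_rotvec()/np.pi,4))
E
python3 - <<'E'
from h import *
r=down(202);A=np.array([.464,.2928,.11])
plan(A,r,3)
print(robot.observe()['qpos'],robot.observe()['time'])
E
```

```text
call 0 [-1.036 -0.241  0.387] [-0.0001 -0.0001 -0.0838]
call 1 [-0.938 -0.502  0.387] [-0.0001 -0.0001 -0.0838]
call 2 [-0.774 -0.729  0.387] [-0.0001 -0.0001 -0.0838]
[ 1.01899725e+00  3.42656399e-01  1.52492390e+00  5.56220288e-06
  1.27537344e+00 -1.46044815e-01] 0.1
```

Emit:
{"method": "move_arm", "body": {"motion": [[-0.5,-0.12,0.15,0,0,-0.042],[-1,-0.24,0.3,0,0,-0.084],[-1,-0.24,0.3,0,0,-0.084]], "fingers": 0}}

```text
time: 0.48
tool_pos: [0.2913, 0.4185, 0.1953]
tool_rot: [-3.139, -0.001, 2.996]
contact_force: [0.1, 0.2, 0.4]
opening: 0.0665
grip_force: 0.0
```

Emit:
{"method": "move_arm", "body": {"motion": [[-0.5,-0.25,0.15,0,0,-0.042],[-0.95,-0.5,0.3,0,0,-0.084],[-0.95,-0.5,0.3,0,0,-0.084]]}}

```text
time: 0.85
tool_pos: [0.3779, 0.3563, 0.1656]
tool_rot: [-3.14, -0.002, -3.024]
contact_force: [0.2, -0.1, 0.9]
opening: 0.0456
grip_force: 0.0
```

Emit:
{"method": "move_arm", "body": {"motion": [[-0.4,-0.36,0.15,0,0,-0.042],[-0.77,-0.73,0.3,0,0,-0.084],[-0.77,-0.73,0.3,0,0,-0.084]]}}

```text
time: 1.23
tool_pos: [0.4629, 0.2939, 0.1358]
tool_rot: [-3.142, -0.001, -2.76]
contact_force: [0.5, 0.8, -0.3]
opening: 0.0458
grip_force: 0.0
```

Run:
```python
from h import *
plan([.464,.2928,.06],down(202),1)
c=cam('side');cv2.imwrite('pics/s1.png',cv2.resize(c['image'][60:270,120:400],(800,600),interpolation=cv2.INTER_CUBIC)[...,::-1]);o=robot.observe();print(o['time'],o['qpos'],o['tool_pos'],o['opening'])
c=cam('side');P=cloud(c);g=c['image'].mean(2)
```

```text
call 0 [-0.007 -0.015  0.758] [-0.     -0.0004 -0.0007]
1.275 [ 4.28327768e-01  4.71120484e-01  1.58910276e+00  7.46779232e-04
  1.08256784e+00 -1.52449308e+00] [0.46171765 0.29503753 0.13637538] 0.04609200065107242
```

View pics/s1.png

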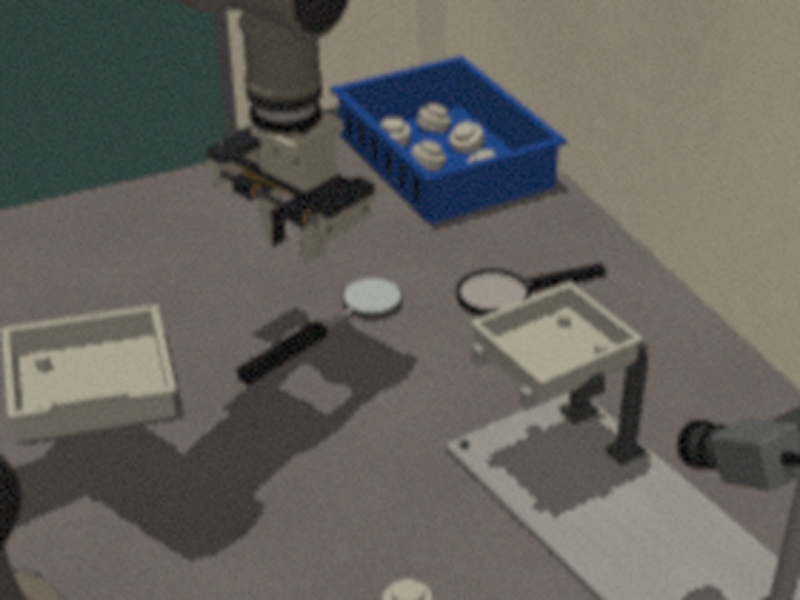

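Emit:
{"method": "move_arm", "body": {"motion": [[0.1,-0.01,0.4,0,0,0],[0.1,-0.01,0.8,0,0,0],[0.1,-0.01,1.0,0,0,0],[0.1,-0.01,1.0,0,0,0],[0.1,-0.01,1.0,0,0,0]]}}

```text
time: 1.95
tool_pos: [0.4531, 0.2915, 0.0381]
tool_rot: [3.141, 0.002, -2.755]
contact_force: [-0.2, -0.3, -0.2]
opening: 0.0463
grip_force: 0.0
```

Run:
```python
from h import *
plan([.4547,.2891,.004],down(202),1)
```

```text
call 0 [-0.005 -0.028  0.341] [0.0001 0.0007 0.0008]
```

Emit:
{"method": "move_arm", "body": {"motion": [[0,-0.02,0.17,0,0,0],[0,-0.02,0.33,0,0,0],[0,-0.02,0.33,0,0,0],[0,-0.02,0.33,0,0,0]]}}

```text
time: 2.45
tool_pos: [0.4541, 0.2886, 0.0042]
tool_rot: [3.141, 0.001, -2.756]
contact_force: [-0.2, 0.2, 0.1]
opening: 0.0462
grip_force: 0.0
```

Emit:
{"method": "move_arm", "body": {"motion": [[0,0,0,0,0,0],[0,0,0,0,0,0],[0,0,0,0,0,0],[0,0,0,0,0,0],[0,0,0,0,0,0],[0,0,0,0,0,0]], "fingers": -1, "newtons": 45}}

```text
time: 3.2
tool_pos: [0.4539, 0.2885, 0.004]
tool_rot: [3.141, 0.001, -2.756]
contact_force: [-0.7, 0.7, 4.2]
opening: 0.0197
grip_force: 45.0
```

Emit:
{"method": "move_arm", "body": {"motion": [[0,0,-0.2,0,0,0],[0,0,-0.5,0,0,0],[0,0,-0.75,0,0,0],[0,0,-0.9,0,0,0],[0,0,-0.9,0,0,0],[0,0,-0.9,0,0,0]]}}

```text
time: 3.95
tool_pos: [0.4532, 0.288, 0.0927]
tool_rot: [-3.142, -0.002, -2.756]
contact_force: [-0.3, -0.5, -2.3]
opening: 0.0195
grip_force: 45.0
```

Run:
```python
from h import *
for n in('top','side'):
    c=cam(n);cv2.imwrite(f'pics/{n}2.png',c['image'][...,::-1])
    np.savez(f'{n}2.npz',**{k:c[k] for k in('image','range_z','f','cx','cy','extrinsics')})
a=cv2.resize(cv2.imread('pics/top2.png')[140:290,90:290],(800,600));b=cv2.resize(cv2.imread('pics/side2.png')[60:210,150:350],(800,600))
cv2.imwrite('pics/both2.png',cv2.resize(np.hstack([a,b]),(800,300)))
o=robot.observe();print(o['time'],o['tool_pos'],o['tool_rot'],o['opening'],o['grip_force'],o['qpos'])
```

```text
4.05 [0.45319004 0.28799722 0.09260616] [-3.14152420e+00 -2.07617237e-03 -2.75570931e+00] 0.019477558311407062 44.97786283493042 [ 4.23333165e-01  5.08685624e-01  1.66771547e+00  1.13318059e-05
  9.67268837e-01 -1.53335302e+00]
```

View pics/both2.png

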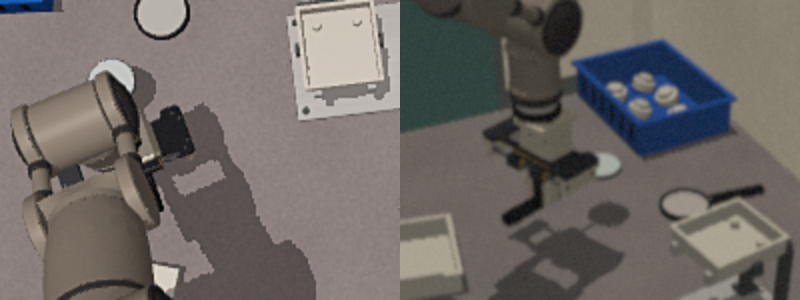

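Run:
```python
from h import *
s=robot.observe();p=np.array(s['tool_pos']);r=R.from_euler('xyz',s['tool_rot'])
T=[]
for n,b in(('side',(235,330,120,170)),('top',(105,160,160,200))):
    c=dict(np.load(n+'2.npz'));P=cloud(c);im=c['image'].astype(int)
    m=np.zeros(im.shape[:2],np.uint8);u0,u1,v0,v1=b
    m[v0:v1,u0:u1]=((im[...,2]-im[...,0]>-2)&(im.mean(2)>110))[v0:v1,u0:u1]
    k,l,st,ce=cv2.connectedComponentsWithStats(m);i=1+st[1:,4].argmax();mm=l==i
    cnt=cv2.findContours(mm.astype(np.uint8),0,1)[0][0];h=cv2.convexHull(cnt)
    print(n,st[i],ce[i],'ellipse',cv2.fitEllipse(h))
    q=P[mm];q=q[(abs(q[:,2]-.1)<.03)];ce0=np.median(q,0);q=q[np.linalg.norm(q-ce0,axis=1)<.05]
    U,S,V=np.linalg.svd(q-q.mean(0),full_matrices=False);print('pts',len(q),'mean',q.mean(0),'normal',V[2],'tool',r.inv().apply(q.mean(0)-p))
    e=cv2.fitEllipse(h)[0];print('ray@.101',onz(c,*e,.101),'tool',r.inv().apply(onz(c,*e,.101)-p))
```

```text
Traceback (most recent call last):
cv2.error: OpenCV(4.12.0) /io/opencv/modules/imgproc/src/shapedescr.cpp:361: error: (-201:Incorrect size of input array) There should be at least 5 points to fit the ellipse in function 'fitEllipseNoDirect'
```

```bash
cat > face.py <<'E'
from h import *
s=robot.observe();p=np.array(s['tool_pos']);r=R.from_euler('xyz',s['tool_rot'])
T=[]
for n,b in(('side',(240,268,130,155)),('top',(130,165,165,195))):
    c=dict(np.load(n+'2.npz'));P=cloud(c);im=c['image'].astype(int);u0,u1,v0,v1=b
    m=np.zeros(im.shape[:2],np.uint8);g=(im[...,2]-im[...,0])
    print(n,im[142,252],im[177,146],g[v0:v1,u0:u1].min(),g[v0:v1,u0:u1].max())
    m[v0:v1,u0:u1]=(im[...,1]>150 if n=='top' else im[...,1]-im[...,0]>3)[v0:v1,u0:u1]
    m=cv2.morphologyEx(m,cv2.MORPH_OPEN,np.ones((3,3)))
    k,l,st,ce=cv2.connectedComponentsWithStats(m);i=1+st[1:,4].argmax();mm=l==i
    h=cv2.convexHull(cv2.findContours(mm.astype(np.uint8),0,1)[0][0]);e=cv2.fitEllipse(h)
    print(st[i],ce[i],e)
    q=P[mm];q=q[abs(q[:,2]-.1)<.03]
    if len(q)>20:
        A=np.c_[q[:,:2]-q[:,:2].mean(0),np.ones(len(q))];print('pts',len(q),'mean',q.mean(0),'slopes,z',np.linalg.lstsq(A,q[:,2],rcond=None)[0],'tool',r.inv().apply(q.mean(0)-p))
    print('ray@.101 tool',r.inv().apply(onz(c,*e[0],.101)-p))
E
python3 face.py
```

```text
side [164 168 159] [101  99  89] -19 54
[250 138   9   7  46] [253.7826087 141.2826087] ((253.17617797851562, 141.06353759765625), (5.5646562576293945, 13.844111442565918), 102.73753356933594)
pts 46 mean [0.59048421 0.33478214 0.10061967] slopes,z [-0.08160157 -0.00499968  0.10061967] tool [-0.14479028 -0.00833038 -0.00831356]
ray@.101 tool [-0.14394515 -0.0063296  -0.00869228]
top [221 211 199] [140 141 140] -30 4
[137 170  20  14 147] [148.10204082 175.34013605] ((146.76519775390625, 177.04542541503906), (14.26182746887207, 20.359636306762695), 112.11048126220703)
pts 144 mean [0.59108418 0.32772626 0.1007854 ] slopes,z [-0.01715064 -0.01988062  0.1007854 ] tool [-0.14269011 -0.01509323 -0.00847447]
ray@.101 tool [-0.13916899 -0.00930601 -0.00868216]
```

```bash
cat > tgt.py <<'E'
from h import *
ps=7.8
rt=R.from_euler('z',ps,degrees=True)*R.from_euler('x',30,degrees=True)*R.from_euler('y',180,degrees=True)
mark=np.array([.602,-.016,.075]);sy=R.from_euler('z',ps,degrees=True).apply([0,1,0])
off=np.array([-.131,0,-.0085])
tcp=lambda f:f-rt.apply(off)
E
python3 - <<'E'
from tgt import *
c=dict(np.load('side0.npz'));P=cloud(c);z=P[...,2]
m=(z>.172)&(z<.195)&(abs(P[...,0]-.617)<.1)&(abs(P[...,1]+.014)<.1)
q=P[m][:,:2];a=cv2.minAreaRect((q*1000).astype(np.float32));print(len(q),a)
st=tcp(mark+.2*sy);print('stage',st,'final',tcp(mark))
plan(st,rt,2);print('slide');plan(tcp(mark),rt,3,st,rt)
E
```

```text
482 ((618.68603515625, -14.049758911132812), (134.33213806152344, 121.36431121826172), 7.740633964538574)
stage [0.44449213 0.16858151 0.06763878] final [ 0.47163524 -0.02956806  0.06763878]
call 0 [ 0.265 -0.537  0.125] [-0.0829 -0.0107  0.0387]
call 1 [ 0.198 -0.578 -0.029] [-0.0829 -0.0107  0.0387]
slide
call 0 [-0.    -0.577 -0.333] [0. 0. 0.]
call 1 [-0.    -0.577 -0.333] [0. 0. 0.]
call 2 [-0.    -0.577 -0.333] [0. 0. 0.]
```

Emit:
{"method": "move_arm", "body": {"motion": [[0.04,-0.09,0.02,-0.014,-0.002,0.006],[0.11,-0.22,0.05,-0.035,-0.004,0.016],[0.18,-0.36,0.08,-0.056,-0.007,0.026],[0.23,-0.47,0.11,-0.073,-0.009,0.034],[0.265,-0.54,0.125,-0.083,-0.011,0.039],[0.265,-0.54,0.125,-0.083,-0.011,0.039]]}}

```text
time: 4.8
tool_pos: [0.4493, 0.2273, 0.0804]
tool_rot: [2.879, 0.016, -2.883]
contact_force: [0.4, -0.1, -0.7]
opening: 0.0199
grip_force: 45.0
```

Emit:
{"method": "move_arm", "body": {"motion": [[0.03,-0.1,-0.005,-0.014,-0.002,0.006],[0.08,-0.24,-0.012,-0.035,-0.004,0.016],[0.13,-0.39,-0.02,-0.056,-0.007,0.026],[0.17,-0.51,-0.025,-0.073,-0.009,0.034],[0.2,-0.58,-0.03,-0.083,-0.011,0.039],[0.2,-0.58,-0.03,-0.083,-0.011,0.039],[0.2,-0.58,-0.03,-0.083,-0.011,0.039]]}}

```text
time: 5.68
tool_pos: [0.4451, 0.1689, 0.0687]
tool_rot: [2.618, 0.003, -3.006]
contact_force: [-0.1, 0.5, -0.4]
opening: 0.0193
grip_force: 45.0
```

Run:
```python
from tgt import *
mark[0]=.603
plan(tcp(mark+.2*sy),rt,1);plan(tcp(mark),rt,3)
o=robot.observe();print(o['time'],o['qpos'],o['opening'],o['grip_force'])
for n in('top','side'):
    c=cam(n);cv2.imwrite(f'pics/{n}3.png',c['image'][...,::-1])
    np.savez(f'{n}3.npz',**{k:c[k] for k in('image','range_z','f','cx','cy','extrinsics')})
a=cv2.resize(cv2.imread('pics/top3.png')[120:270,120:320],(800,600));b=cv2.resize(cv2.imread('pics/side3.png')[90:240,180:380],(800,600))
cv2.imwrite('pics/both3.png',cv2.resize(np.hstack([a,b]),(800,300)))
```

```text
call 0 [-0.003 -0.008  0.008] [0.0001 0.001  0.0003]
call 0 [-0.002 -0.58  -0.331] [0.     0.0003 0.0001]
call 1 [-0.001 -0.58  -0.331] [0.     0.0003 0.0001]
call 2 [-0.001 -0.58  -0.331] [0.     0.0003 0.0001]
5.675 [-0.14095659  0.51463858  1.92264406  0.62897762  0.96033379 -2.28255277] 0.019302043698535304 44.97792363166809
```

View pics/both3.png

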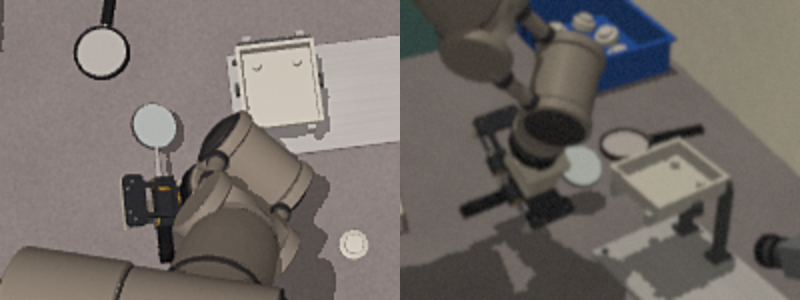

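Run:
```python
from tgt import *
mark[0]=.603;o=mark*[1,1,0];rs=R.from_euler('z',ps,degrees=True)
L=[]
for n in('top','side'):
    c=dict(np.load(n+'3.npz'));L.append(rs.inv().apply(cloud(c).reshape(-1,3)-o)[c['range_z'].ravel()>0])
q=np.vstack(L)
arm=q[(q[:,2]>.1)&(q[:,0]<.03)&(q[:,0]>-.35)&(q[:,1]<.34)&(q[:,1]>-.15)]
tr=(arm[:,0]>-.065)&(arm[:,1]<.075)&(arm[:,2]<.2);arm=arm[~tr]
a=arm-[0,.2,0]
for y0 in np.arange(-.34,.12,.04):
    s=a[(a[:,1]>=y0)&(a[:,1]<y0+.04)]
    for z0,z1 in((.1,.17),(.17,.25),(.25,.35),(.35,.6)):
        k=s[(s[:,2]>z0)&(s[:,2]<z1)]
        if len(k)>3: print(round(y0,2),z0,'maxx',np.sort(k[:,0])[-3].round(3),len(k),end=' | ')
    print()
```

```text
-0.26 0.25 maxx -0.136 84 | -0.26 0.35 maxx -0.148 25 | 
-0.22 0.25 maxx -0.107 414 | -0.22 0.35 maxx -0.103 1439 | 
-0.18 0.17 maxx -0.141 5 | -0.18 0.25 maxx -0.074 89 | -0.18 0.35 maxx -0.066 4952 | 
-0.14 0.1 maxx -0.096 350 | -0.14 0.17 maxx -0.097 382 | -0.14 0.25 maxx -0.153 60 | -0.14 0.35 maxx -0.069 2101 | 
-0.1 0.1 maxx -0.108 198 | -0.1 0.17 maxx -0.108 112 | -0.1 0.25 maxx -0.109 99 | -0.1 0.35 maxx -0.099 421 | 
-0.06 0.1 maxx -0.099 174 | -0.06 0.17 maxx -0.107 146 | -0.06 0.25 maxx -0.131 4 | 
-0.02 0.1 maxx -0.097 248 | -0.02 0.17 maxx -0.098 363 | -0.02 0.35 maxx -0.33 105 | 
0.02 0.1 maxx -0.147 7 | 0.02 0.17 maxx -0.097 319 |
```

Emit:
{"method": "move_arm", "body": {"motion": [[0,-0.08,-0.045,0,0,0],[0,-0.21,-0.12,0,0,0],[0,-0.37,-0.21,0,0,0],[0,-0.58,-0.33,0,0,0]]}}

```text
time: 6.28
tool_pos: [0.4542, 0.1006, 0.0682]
tool_rot: [2.617, 0.003, -3.008]
contact_force: [0.6, -0.4, -1.3]
opening: 0.0192
grip_force: 45.0
```

Emit:
{"method": "move_arm", "body": {"motion": [[0,-0.15,-0.085,0,0,0],[0,-0.3,-0.17,0,0,0],[0,-0.45,-0.255,0,0,0],[0,-0.58,-0.33,0,0,0]]}}

```text
time: 6.78
tool_pos: [0.4631, 0.035, 0.0677]
tool_rot: [2.617, 0.003, -3.008]
contact_force: [0.5, 0.5, -0.6]
opening: 0.0193
grip_force: 45.0
```

Run:
```python
from tgt import *
mark[0]=.603
plan(tcp(mark),rt,1);o=robot.observe();print(o['time'],o['qpos'],o['contact_force'])
for n in('top','side'):
    c=cam(n);cv2.imwrite(f'pics/{n}4.png',c['image'][...,::-1])
    np.savez(f'{n}4.npz',**{k:c[k] for k in('image','range_z','f','cx','cy','extrinsics')})
a=cv2.resize(cv2.imread('pics/top4.png')[100:250,200:400],(800,600));b=cv2.resize(cv2.imread('pics/side4.png')[120:270,240:440],(800,600))
cv2.imwrite('pics/both4.png',cv2.resize(np.hstack([a,b]),(800,300)))
```

```text
call 0 [-0.008 -0.565 -0.326] [ 0.0004  0.0012 -0.0001]
6.775 [-0.40299218  0.55813059  1.83275712  0.50792552  1.0931756  -2.4243555 ] [ 0.50470397  0.46251231 -0.5889168 ]
```

View pics/both4.png

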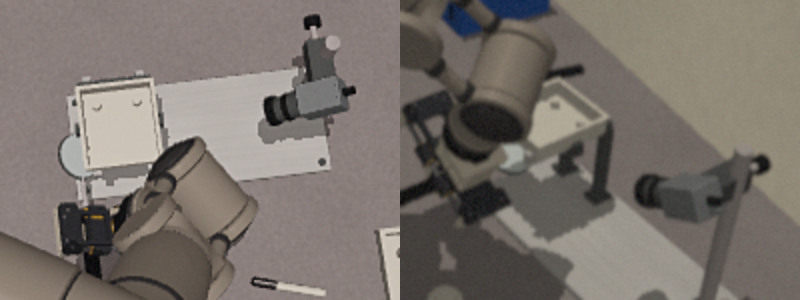

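Emit:
{"method": "move_arm", "body": {"motion": [[0,-0.15,-0.085,0,0,0],[0,-0.3,-0.17,0,0,0],[0,-0.44,-0.25,0,0.001,0],[-0.01,-0.53,-0.3,0,0.001,0],[-0.01,-0.565,-0.325,0,0.001,0],[-0.01,-0.565,-0.325,0,0.001,0],[-0.01,-0.565,-0.325,0,0.001,0],[-0.01,-0.565,-0.325,0,0.001,0]]}}

```text
time: 7.88
tool_pos: [0.4725, -0.028, 0.0676]
tool_rot: [2.617, 0.0, -3.005]
contact_force: [-0.2, 0.6, -1.8]
opening: 0.0195
grip_force: 45.0
```

Run:
```python
from tgt import *
mark[0]=.603
plan(tcp(mark),rt,1);o=robot.observe();print(o['time'],o['qpos'],o['contact_force'],o['opening'])
rs=R.from_euler('z',ps,degrees=True)
for n in('top','side'):
    c=cam(n);cv2.imwrite(f'pics/{n}5.png',c['image'][...,::-1])
    np.savez(f'{n}5.npz',**{k:c[k] for k in('image','range_z','f','cx','cy','extrinsics')})
c=dict(np.load('side5.npz'));P=rs.inv().apply((cloud(c)-mark*[1,1,0]).reshape(-1,3)).reshape(420,560,3)
m=(abs(P[...,0])<.05)&(abs(P[...,1])<.05)&(P[...,2]>.04)&(P[...,2]<.11);q=P[m];print(len(q))
if len(q)>10:
  A=np.c_[q[:,:2],np.ones(len(q))];print(q.mean(0),np.linalg.lstsq(A,q[:,2],rcond=None)[0],'want 0,.577,.075',q.min(0),q.max(0))
a=cv2.resize(cv2.imread('pics/top5.png')[100:250,200:400],(800,600));b=cv2.resize(cv2.imread('pics/side5.png')[120:270,240:440],(800,600))
cv2.imwrite('pics/both5.png',cv2.resize(np.hstack([a,b]),(800,300)))
```

```text
call 0 [ 0.001 -0.014 -0.008] [0.0004 0.0001 0.0001]
7.875 [-0.50516385  0.59560964  1.75122692  0.45198831  1.16764424 -2.47110375] [-0.19112433  0.59687577 -1.75298206] 0.019460603265424474
143
[ 0.00401174 -0.01695386  0.06388039] [-0.00927583  0.51195264  0.07259718] want 0,.577,.075 [-0.02847163 -0.03113181  0.05224108] [0.03779437 0.00425418 0.07900845]
```

View pics/both5.png

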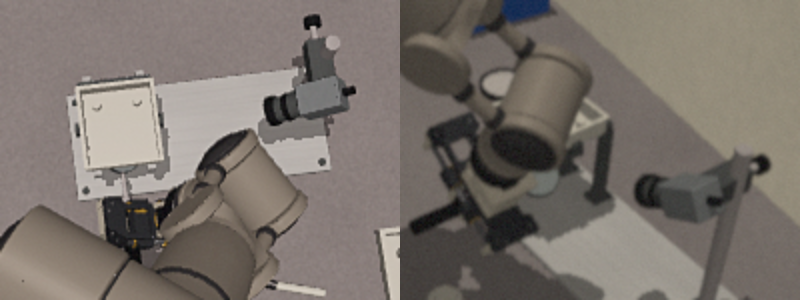

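Emit:
{"method": "move_arm", "body": {"motion": [[0,-0.015,-0.008,0,0,0],[0,-0.015,-0.008,0,0,0],[0,-0.015,-0.008,0,0,0],[0,-0.015,-0.008,0,0,0],[0,-0.015,-0.008,0,0,0],[0,-0.015,-0.008,0,0,0]]}}

```text
time: 8.72
tool_pos: [0.4729, -0.0301, 0.0675]
tool_rot: [2.617, 0.001, -3.006]
contact_force: [0.7, -0.0, -0.9]
opening: 0.0195
grip_force: 45.0
```

Run:
```python
from tgt import *
mark[0]=.603
plan(tcp(mark),rt,1)
rs=R.from_euler('z',ps,degrees=True);Q=[]
for i in range(8):
    c=cam('side');P=rs.inv().apply((cloud(c)-mark*[1,1,0]).reshape(-1,3));Q.append(P)
    Z=c
m=np.median(Q,0);k=(abs(m[:,0])<.045)&(abs(m[:,1])<.045)&(m[:,2]>.045)&(m[:,2]<.1)
k=cv2.erode(k.reshape(420,560).astype(np.uint8),np.ones((3,3))).ravel()>0
q=m[k];U,S,V=np.linalg.svd(q-q.mean(0),full_matrices=False);n=V[2]*np.sign(V[2][2]);print(len(q),q.mean(0),'n',n,'want 0,-.5,.866','z at mark',q[:,2].mean()+(n[:2]@q[:,:2].mean(0))/n[2],S/np.sqrt(len(q)))
# tray rim now vs before, bystanders
for nm in('side0',):
    b=dict(np.load(nm+'.npz'))
z=(Q[-1][:,2]>.172)&(Q[-1][:,2]<.195)&(abs(Q[-1][:,0]-.015)<.08)&(abs(Q[-1][:,1])<.08)
o=robot.observe();print(o['time'],np.abs(o['qvel']).max(),o['contact_force'],o['tool_pos'])
```

```text
call 0 [0.002 0.005 0.001] [ 0.0004  0.0002 -0.    ]
84 [ 0.00581653 -0.0190672   0.06387807] n [ 0.01183974 -0.51838035  0.8550682 ] want 0,-.5,.866 z at mark 0.07551799580382218 [0.01240437 0.00617049 0.00114623]
9.125 0.001253021268410528 [ 0.19915229 -0.13392117 -1.32133794] [ 0.4728789  -0.03006428  0.06748134]
```

Measured face normal and height match the target (about 1° and 0.5 mm off), and the arm is steady and clear.

```bash
python3 -c "
from cell import robot
print(robot.hand_in())"
```

```text
the job is handed in; nothing more can be done
None
```

I handed the job in with the mirror held by its handle under the mark, face up and tilted 30° to the camera (about 1° and 0.5 mm off by measurement, sideways centring from the tool pose), steady and clear of everything; the judge's result was not shown.

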